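Set the gimbal bearing cup square and prove it with the setting pin

TASK

Take the setting pin from its wooden rest and, with its brass nose, tap the steel bearing cup down into the gray block a little at a time from alternating sides of its rim, so that it goes in without cocking and ends square and fully home on the floor of the bore. Then stand the pin, nose down, in the hole of the seated cup until it reaches the bottom, and let go of it. Keep the fingers off the cup and leave the other things on the bench where they are.

Things in the scene. Friction and masses are not known exactly. Their poses are not given: they have to be found in the camera images.
- block: Gray bearing block fixed to the bench. Foot flange 130 (its x) x 100 (its y) x 12 mm, on it a 100 x 100 mm body; flat top face 44 mm above the bench. A round blind bore of 66 mm diameter goes down its middle to a floor 12 mm above the bench. Origin: centre of the underside; z up, yaw varies.
- cup: Steel bearing cup, already started in the block's bore: a thick ring, 64 mm outside diameter, 26 mm high, flat on top, with a through hole of 19 mm diameter. Origin: on its axis at half height (13 mm below its top face); z is its axis, up. At the start its top face stands 3 to 5 mm above the block's face and leans up to 2 degrees. Leaning over 7 degrees (0.12 rad) counts as cocked: job spoilt.
- cup_top (a point): Centre of the cup's top face, in the middle of its hole, 13 mm above cup. Home: 38 mm above the bench, 6 mm below the block's face. Push on the rim about 20 mm from this axis: there the pin's nose has room between the hole and the bore's wall. That sinks the cup and tips it down on that side: 3 mm advance of the pushed point sinks the middle about 1.5 mm and tips it about 0.06 rad.
- cup_depth (a joint): How far the cup's centre has been driven down, m: 0 to 0.002 at the start, 0.011 when home on the floor of the bore. A stiff press fit: it yields to a steady push of about 6 to 12 N, the faster the harder (each further 4 N adds some 16 mm/s at the pushed point), and stays where it is left. On the floor it goes no farther, and a push on the high side lays it flat.
- rest: Wooden rest for the pin, fixed to the bench: block 80 x 80 x 40 mm with one round hole of 19 mm diameter, 30 mm deep, in the middle of its top. Origin: centre of the underside; z up.
- pin: Setting pin, loose, 130 mm long, 0.2 kg: round brass nose of 16 mm diameter, 60 mm long, with a flat end, then a round dark wooden handle of 24 mm diameter, 70 mm long. Starts standing nose down in the hole of the rest, its nose end 10 mm and its top 140 mm above the bench. Origin: centre of the nose's flat end; z along the pin towards the handle.
- pin_nose (a point): Centre of the flat end of the pin's nose (same point as pin).
- magnet: Bystander: chromed heeling magnet, a rod of 20 mm diameter, 120 mm long, lying on the bench. Origin: on the underside at mid length; x along the rod.
- lubber_ring: Bystander: blue enamel lubber ring, 110 mm outside, 88 mm inside diameter, 10 mm thick, lying flat. Origin: centre of the underside.
- compass_bowl: Bystander: brass compass bowl, 120 mm across, 75 mm high. Origin: centre of the underside.
- gimbal_frame: Bystander: teak gimbal frame, 160 x 156 x 30 mm, lying flat. Origin: centre of the underside.
- grease_jar: Bystander: gray jar, 56 mm diameter, 60 mm high. Origin: centre of the underside.
- screwdriver: Bystander: screwdriver lying on the bench, along its x axis, handle to -x.

How it is judged:
By the outcome, as a careful person would: the job done as asked, in the order asked, and still so for the second after the job is handed in, with the robot touching nothing.
It also fails if it takes over 51 s, if anything falls off the work surface, if the arm or the gripper's body presses on something with over 40 N, if the wrist force passes 120 N, or if a joint passes its speed limit or range.

ROBOT

A 7-joint arm with a two-finger parallel gripper is mounted at the origin on the work surface. World frame = base frame: x ahead of the robot, y to its left, z up, the work surface at z = 0. Lengths are in m, angles in rad, forces in N, time in s.
With the tool pointing down it reaches from about 0.425 to 0.925 m from the base axis. Payload 6.8 kg.
Tool frame: the origin (TCP) lies midway between the tips of the shut fingers; the grasp point (between the pads) lies 19 mm behind it; x points along the fingers, y is the direction in which the jaws open and shut, and the axes are right-handed (so a half turn about x gives the same grasp; the last joint's range is limited). The gripper opens to 85 mm and grips with 20 to 120 N. Pads are 22 mm wide; open, the fingers measure 114 mm over their backs; the gripper's body (76 mm by 85 mm) begins 54 mm behind the grasp point. The pads swing forward as they close: fully open they stand 13 mm farther back than shut.
Start: joints at [-1.23, 0.477, 0.022, 1.555, -0.011, 1.109, -0.083], TCP at [0.293, 0.608, 0.231] pointing down, gripper open.
Joint ranges: [-2.96, 2.96], [-0.34, 2.1], [-1.41, 1.46], [0.24, 2.44], [-1.37, 4.51], [0.17, 1.92], [-2.96, 2.96]. Speed limits (rad/s): [2.39, 2.39, 3.14, 3.14, 3.14, 3.14, 3.14].

INTERFACE

Orientations are given as a unit quaternion [w, x, y, z].
In Python, from cell import get_obs, cams, arm, search_frame, silhouettes gives the robot as it stands.
- The arm moves only by the tool carry_out, never from a script. Its argument "targets" is a list of rows, each an object with "xyz": the shift along the tool's x, y, z in mm, a list of three; "turn": the turn, a rotation vector about the tool's x, y, z in rad, a list of three; "claw": the opening, from 0 (shut) to 1 (fully open). A call has 1 to 5 rows; each row is the pose to reach, as a shift and turn from the pose commanded when the call began, along the tool's axes at that moment; what a row does not reach only later rows make up. A row lasts 1/8 s, in which the tool goes at most 62.5 mm and 10.7 degrees, less where a joint would pass 70% of its speed; a pose out of reach is approached as far as the arm can. A call with a gripper value outside its range is refused whole. The fingers move at their own pace and stop on an object; "grip_force" is the grip in N (left out, the last holds). Time passes only in rows, so rows that repeat a pose let the fingers close. It gives the time, the measured TCP pose, the force and the opening at its end, in the units of the state.
- get_obs(): the state, without advancing time (a new reading comes with each control period).
- cams.read_camera(name): name is "scene" or "side" or "wrist"; returns (picture, depth): 480x640x3 uint8, red, green, blue; 480x640 float32, m along the optical axis (not along the pixel's ray), 0 where there is no reading.
- cams.camera_params(name): a dict with "fx", "fy", "cx", "cy" (pixels), "extrinsics" (4x4, takes a point from world to camera coordinates). Camera axes: x right, y down, z forward; pixel columns grow to the right and rows downward; lengths in m; the calibration is good to about 2 mm. A picture is of the moment at which its call begins: read the wrist's pose just before it. camera_params takes no time and is no camera call; for the wrist camera it gives the pose at the moment of the call.
- arm.finish_job(): hands the job in, once; it reports no verdict.
Trained networks look in the newest picture that a camera, given by its name, has taken for a name from the list of things; names that differ only in an ending like _2 or _b are one class to them, and where a whole thing is asked for, a point or a joint stands for the part that bears it (a point fixed in the world has none). Each returns a list of dicts, best first, with "score" (0 to 1); they miss things now and then, are a little off and sometimes report something else, mostly with a low value. They report only what shows in the picture. A call takes as long as a camera call.
- search_frame(camera, thing): "bbox" ([left, top, right, bottom] in pixels, round what is visible of it).
- silhouettes(camera, thing): "region" (480x640 bool, what is visible of it) and "bbox" ([left, top, right, bottom] in pixels, round what is visible of it).
The state is a dict: "t": time; "joint_pos": joint angles; "qvel": joint speeds; "joint_torque": joint torques, N m; "ee_pos": TCP position; "tcp_rot": TCP orientation; "ft_force": force on the tool from outside, world axes, zero at the start; "torque": the same for the moment, N m; "gripper_width": finger opening in m.
Only numpy, scipy, OpenCV 4.12 (cv2) and the standard library are available. Lean on these libraries where they do the work, as an engineer would, in place of code of your own. Each camera call takes 0.05 s, during which the arm holds its last target.

## Working session

There is one attempt and no reset: what is moved stays moved. The work goes in short steps, Python scripts to look and compute and a tool call to move; the robot and the scene stay as the last step left them, time stands still between calls to the robot, and variables do not carry over. Pictures are saved under pics/ and viewed, and the job is handed in when it is done.

Besides the shell and the picture viewer there is one more tool, called after "Emit:" by a JSON object that holds its "name" and its "arguments", one argument or row to a line. carry_out: Moves the arm, as the interface text tells. Its arguments: {"type":"object","properties":{"targets":{"type":"array"},"grip_force":{"type":"number"}},"required":["targets"]}

```bash
ls; mkdir -p pics; cat > h.py <<'E'
import numpy as np, cv2
from cell import get_obs, cams, arm, search_frame, silhouettes
def snap(c,fn=None):
    p=cams.camera_params(c); im,d=cams.read_camera(c)
    if fn: cv2.imwrite('pics/'+fn,cv2.cvtColor(im,cv2.COLOR_RGB2BGR))
    return im,d,p
def cloud(d,p):
    v,u=np.mgrid[0:480,0:640]
    X=np.stack([(u-p['cx'])/p['fx']*d,(v-p['cy'])/p['fy']*d,d],-1)
    E=np.array(p['extrinsics']); return (X-E[:3,3])@E[:3,:3]
def proj(pt,p):
    E=np.array(p['extrinsics']); c=E[:3,:3]@np.array(pt)+E[:3,3]
    return c[0]/c[2]*p['fx']+p['cx'], c[1]/c[2]*p['fy']+p['cy']
E
python3 - <<'E'
from h import *
o=get_obs(); print({k:np.round(v,3) for k,v in o.items()})
for c in ['scene','side','wrist']:
    im,d,p=snap(c,c+'0.png')
    E=np.array(p['extrinsics']); print(c,'pos',-E[:3,:3].T@E[:3,3],p['fx'])
    np.savez(c+'0.npz',d=d,E=E,k=[p['fx'],p['fy'],p['cx'],p['cy']],im=im)
    P=cloud(d,p)
    for t in (['block','cup','rest','pin'] if c!='wrist' else ['pin']):
        for r in silhouettes(c,t)[:2]:
            m=r['region']&(d>0); q=P[m]
            if len(q): print(c,t,round(r['score'],2),np.round(r['bbox']),len(q),np.round(np.median(q,0),3),np.round(np.percentile(q,2,0),3),np.round(np.percentile(q,98,0),3))
E
```

```text
pics
{'t': np.float64(0.0), 'joint_pos': array([-1.23 ,  0.478,  0.022,  1.556, -0.012,  1.109, -0.083]), 'qvel': array([-0.001,  0.001,  0.001,  0.001,  0.   ,  0.001,  0.002]), 'joint_torque': array([ 1.0000e-03, -5.9644e+01,  1.6080e+00, -2.8120e+01,  1.2000e-02,
        9.0000e-03, -0.0000e+00]), 'ee_pos': array([0.293, 0.608, 0.23 ]), 'tcp_rot': array([ 0.689,  0.157,  0.689, -0.158]), 'ft_force': array([-0.216,  0.167, -0.145]), 'torque': array([ 0.018, -0.004,  0.058]), 'gripper_width': np.float64(0.085)}
scene pos [1.29399311 0.24822421 0.69325317] 434.2233518521725
scene block 0.8 [259. 197. 316. 244.] 1755 [ 0.515 -0.134  0.042] [ 0.439 -0.191  0.004] [ 0.551 -0.092  0.048]
scene cup 0.91 [275. 203. 301. 217.] 302 [ 0.488 -0.142  0.047] [ 0.462 -0.17   0.036] [ 0.517 -0.113  0.049]
scene cup 0.64 [384. 220. 421. 259.] 1067 [0.487 0.161 0.038] [0.419 0.117 0.001] [0.502 0.199 0.042]
scene rest 0.69 [384. 222. 424. 259.] 1023 [0.487 0.162 0.038] [0.42  0.119 0.002] [0.502 0.198 0.042]
scene pin 0.71 [404. 196. 419. 236.] 393 [0.464 0.157 0.1  ] [ 0.333  0.144 -0.001] [0.47  0.167 0.14 ]
side pos [ 0.38895305 -0.78320278  0.89343564] 615.0165316775574
side block 0.66 [249. 293. 329. 365.] 4283 [ 0.479 -0.16   0.043] [ 0.421 -0.195  0.004] [ 0.543 -0.097  0.049]
side cup 0.8 [268. 304. 306. 336.] 917 [ 0.483 -0.144  0.047] [ 0.453 -0.174  0.029] [ 0.512 -0.117  0.05 ]
side cup 0.55 [272. 258. 332. 275.] 635 [ 0.534 -0.001  0.016] [ 0.476 -0.007  0.   ] [0.591 0.016 0.022]
side rest 0.73 [226. 193. 273. 239.] 1511 [0.45  0.13  0.038] [0.41  0.109 0.002] [0.495 0.19  0.043]
side pin 0.7 [237. 167. 253. 215.] 526 [0.452 0.147 0.1  ] [0.442 0.141 0.   ] [0.465 0.311 0.141]
wrist pos [0.23228871 0.63712288 0.37307434] 372.52408692031196
```

```bash
python3 - <<'E'
import cv2,numpy as np
a=cv2.imread('pics/scene0.png');b=cv2.imread('pics/side0.png')
c=np.vstack([np.hstack([cv2.resize(a,(400,300)),cv2.resize(b,(400,300))]),np.hstack([cv2.resize(a[180:270,240:440],(400,180)),cv2.resize(b[160:380,200:360],(400,180))])])
cv2.imwrite('pics/all0.png',c)
E
```

```text
(no output)
```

View pics/side0.png

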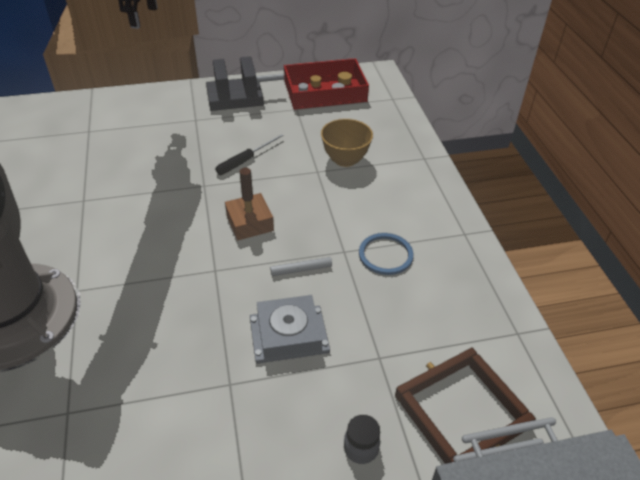

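View pics/scene0.png

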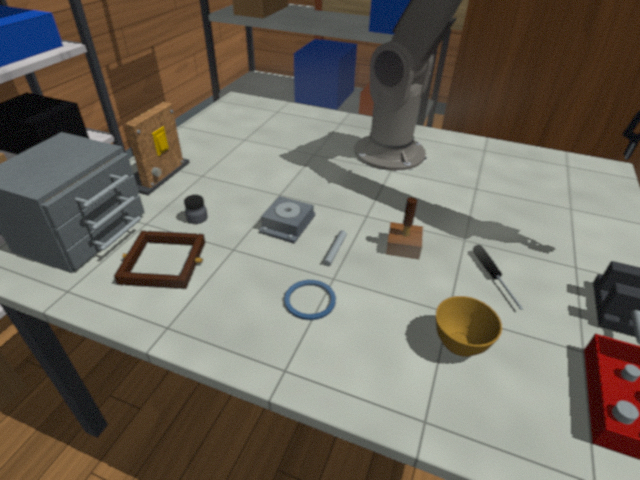

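The side view shows the pin upright in its rest at about (246,185) and the block with the started cup at (289,320). The magnet lies between them at (300,267). The scene view agrees. Next I fit the centres.

```bash
cat > fit.py <<'E'
import numpy as np, cv2
from scipy.optimize import least_squares
from scipy.spatial.transform import Rotation as R
from cell import get_obs
o=get_obs(); q=o['tcp_rot']; M=R.from_quat([q[1],q[2],q[3],q[0]]).as_matrix(); print('tool axes cols\n',M.round(3))
for c in ['scene','side']:
    z=np.load(c+'0.npz'); d=z['d']; E=z['E']; fx,fy,cx,cy=z['k']
    v,u=np.mgrid[0:480,0:640]; X=np.stack([(u-cx)/fx*d,(v-cy)/fy*d,d],-1); P=((X-E[:3,3])@E[:3,:3]).reshape(-1,3)
    P=P[d.ravel()>0]
    def box(ctr,r,z0,z1): return P[(np.hypot(*(P[:,:2]-ctr).T)<r)&(P[:,2]>z0)&(P[:,2]<z1)]
    q=box((.455,.155),.04,.08,.13)
    s=least_squares(lambda p:np.hypot(q[:,0]-p[0],q[:,1]-p[1])-.012,[.455,.155],loss='soft_l1',f_scale=.001)
    print(c,'pin axis',s.x.round(4),len(q),'top',np.percentile(box((.455,.155),.03,.12,.2)[:,2],98))
    q=box((.455,.155),.07,.034,.046); r=cv2.minAreaRect((q[:,:2]*1000).astype(np.float32)); print(' rest',np.round(r[0],1),np.round(r[1],1),round(r[2],1),'z',np.median(q[:,2]).round(4))
    q=box((.483,-.144),.08,.038,.046); r=cv2.minAreaRect((q[:,:2]*1000).astype(np.float32)); print(' block',np.round(r[0],1),np.round(r[1],1),round(r[2],1),'z',np.median(q[:,2]).round(4),len(q))
    q=box((.483,-.144),.04,.0455,.06);
    A=np.c_[q[:,:2]-[.483,-.144],np.ones(len(q))]; s=np.linalg.lstsq(A,q[:,2],rcond=None)[0]; print(' cup top',len(q),q.mean(0).round(4),np.median(q[:,:2],0).round(4),'plane',s.round(4), 'mid',((q.min(0)+q.max(0))/2).round(4),np.ptp(q,axis=0).round(4))
E
python3 fit.py
python3 - <<'E'
import cv2,numpy as np
b=cv2.imread('pics/side0.png');cv2.imwrite('pics/side0c.png',cv2.resize(b[160:380,200:360],None,fx=2.7,fy=2.7,interpolation=3) )
E
```

```text
tool axes cols
 [[ 0.     0.434  0.901]
 [ 0.     0.901 -0.434]
 [-1.     0.     0.   ]]
scene pin axis [0.4562 0.1556] 184 top 0.1405668465320425
 rest [456.7 155.5] [86.1 79.8] 9.6 z 0.0394
 block [ 485.9 -142.5] [101.6 107.6] 88.2 z 0.0435 769
 cup top 252 [ 0.486  -0.1427  0.0472] [ 0.485  -0.1427] plane [-0.0078 -0.0122  0.0472] mid [ 0.484  -0.1429  0.0479] [0.0739 0.0718 0.0049]
side pin axis [0.4534 0.1553] 229 top 0.14259378885928212
 rest [453.2 154.7] [81.6 87.6] 9.3 z 0.04
 block [ 482.9 -143.5] [107.1 100.4] 88.4 z 0.0436 2024
 cup top 728 [ 0.4814 -0.1454  0.0475] [ 0.4805 -0.1465] plane [-0.0145 -0.008   0.0474] mid [ 0.4823 -0.1446  0.0489] [0.0773 0.0777 0.0068]
```

View pics/side0c.png

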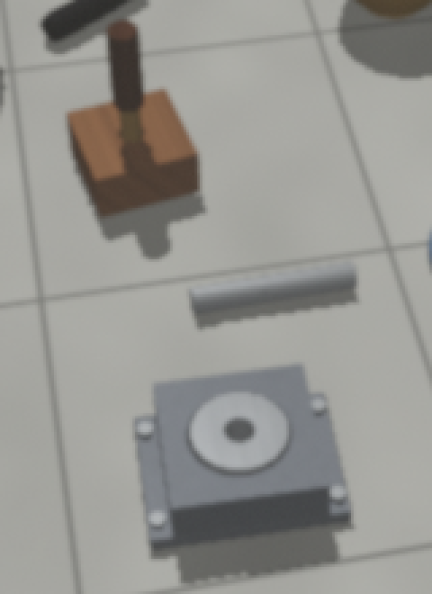

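```bash
cat >> h.py <<'E'
from scipy.spatial.transform import Rotation as R
def rot(): 
    q=get_obs()['tcp_rot']; return R.from_quat([q[1],q[2],q[3],q[0]]).as_matrix()
def shift(t,src=None):
    o=get_obs(); s=o['ee_pos'] if src is None else np.array(src)
    return (rot().T@(np.array(t)-s)*1000).round(1)
E
python3 -c "
from h import *
print(rot().round(4).tolist(),get_obs()['ee_pos'].round(4),shift([.455,.1555,.20]))"
```

```text
[[0.0, 0.4339, 0.9009], [0.0, 0.9009, -0.4339], [-1.0, 0.0, 0.0]] [0.2929 0.6082 0.2313] [  31.3 -337.5  342.5]
```

Emit:
{"name": "carry_out", "arguments": {
  "targets": [
    {"xyz": [10,-40,41],"turn": [0,0,0],"claw": 1},
    {"xyz": [20,-83,84],"turn": [0,0,0],"claw": 1},
    {"xyz": [25,-126,128],"turn": [0,0,0],"claw": 1},
    {"xyz": [31,-169,171],"turn": [0,0,0],"claw": 1},
    {"xyz": [31,-211,214],"turn": [0,0,0],"claw": 1}
  ]
}}

```text
t: 1.23
ee_pos: [0.3945, 0.3231, 0.2001]
tcp_rot: [0.689, 0.157, 0.689, -0.157]
ft_force: [1.9, -0.7, 1.1]
gripper_width: 0.0854
```

Emit:
{"name": "carry_out", "arguments": {
  "targets": [
    {"xyz": [0,-42,43],"turn": [0,0,0],"claw": 1},
    {"xyz": [0,-84,86],"turn": [0,0,0],"claw": 1},
    {"xyz": [0,-116,118],"turn": [0,0,0],"claw": 1},
    {"xyz": [0,-126,128.5],"turn": [0,0,0],"claw": 1},
    {"xyz": [0,-126,128.5],"turn": [0,0,0],"claw": 1}
  ]
}}

```text
t: 1.85
ee_pos: [0.4555, 0.1558, 0.2004]
tcp_rot: [0.689, 0.158, 0.689, -0.158]
ft_force: [-0.3, -0.4, 0.1]
gripper_width: 0.0853
```

```bash
python3 - <<'E'
from h import *
o=get_obs(); print(o['t'],o['ee_pos'].round(4),o['joint_pos'].round(2))
im,d,p=snap('wrist','wrist1.png'); P=cloud(d,p).reshape(-1,3)[d.ravel()>0]
c=np.array([.455,.1555]); q=P[(np.hypot(*(P[:,:2]-c).T)<.03)&(P[:,2]>.12)&(P[:,2]<.155)]
print(len(q))
if len(q): print(q.min(0),q.max(0),(q.min(0)+q.max(0))/2, np.median(q,0))
print(proj([.455,.1555,.14],p), shift([.455,.1555,.081]))
E
```

```text
1.85 [0.4555 0.1558 0.2004] [-0.64  0.19  0.2   2.05 -0.05  0.9   0.71]
1484
[0.44333288 0.14178855 0.120089  ] [0.46668152 0.16511441 0.1411647 ] [0.4550072  0.15345148 0.13062685] [0.4531355  0.1543048  0.13882664]
(np.float64(323.5665136417736), np.float64(262.8732573101742)) [119.4  -1.5   0.6]
```

View pics/wrist1.png

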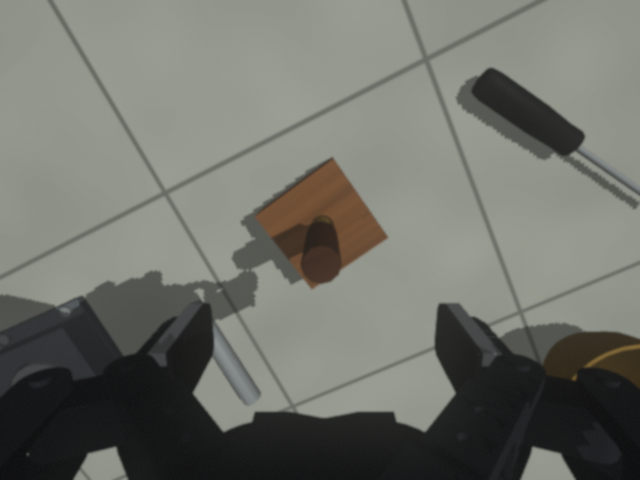

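The wrist view shows the pin top at (321,264), within 2–3 px of the predicted (323,263), and it is centred between the fingers. Descending to grasp.

Emit:
{"name": "carry_out", "arguments": {
  "targets": [
    {"xyz": [40,-2,1],"turn": [0,0,0],"claw": 1},
    {"xyz": [80,-2,1],"turn": [0,0,0],"claw": 1},
    {"xyz": [110,-2,1],"turn": [0,0,0],"claw": 1},
    {"xyz": [119,-2,1],"turn": [0,0,0],"claw": 0.6},
    {"xyz": [119,-2,1],"turn": [0,0,0],"claw": 0.35}
  ],
  "grip_force": 60
}}

```text
t: 2.52
ee_pos: [0.455, 0.1549, 0.0813]
tcp_rot: [0.689, 0.157, 0.69, -0.157]
ft_force: [0.3, -0.6, 0.1]
gripper_width: 0.0517
```

Emit:
{"name": "carry_out", "arguments": {
  "targets": [
    {"xyz": [0,0,0],"turn": [0,0,0],"claw": 0},
    {"xyz": [0,0,0],"turn": [0,0,0],"claw": 0},
    {"xyz": [0,0,0],"turn": [0,0,0],"claw": 0}
  ],
  "grip_force": 80
}}

```text
t: 2.9
ee_pos: [0.4561, 0.1541, 0.0827]
tcp_rot: [0.69, 0.158, 0.689, -0.157]
ft_force: [-1.5, -0.8, 6.3]
gripper_width: 0.0227
```

Emit:
{"name": "carry_out", "arguments": {
  "targets": [
    {"xyz": [0,0,0],"turn": [0,0,0],"claw": 0},
    {"xyz": [-15,0,0],"turn": [0,0,0],"claw": 0},
    {"xyz": [-45,0,0],"turn": [0,0,0],"claw": 0},
    {"xyz": [-75,0,0],"turn": [0,0,0],"claw": 0},
    {"xyz": [-75,0,0],"turn": [0,0,0],"claw": 0}
  ],
  "grip_force": 100
}}

```text
t: 3.52
ee_pos: [0.4569, 0.1544, 0.1591]
tcp_rot: [0.691, 0.159, 0.688, -0.156]
ft_force: [0.5, 0.5, -2.3]
gripper_width: 0.022
```

```bash
python3 - <<'E'
from h import *
o=get_obs(); print(o['t'],o['ee_pos'].round(4),o['ft_force'].round(2),o['torque'].round(3),o['gripper_width'])
im,d,p=snap('wrist','wrist2.png'); np.savez('wrist2.npz',d=d,im=im,E=p['extrinsics'])
im,d,p=snap('side','side2.png')
P=cloud(d,p).reshape(-1,3)[d.ravel()>0]
c=o['ee_pos'][:2]
for z0,z1,r in [(.085,.10,.008),(.10,.115,.008),(.115,.13,.008),(.085,.13,.008)]:
    from scipy.optimize import least_squares
    q=P[(np.hypot(*(P[:,:2]-c).T)<.02)&(P[:,2]>z0)&(P[:,2]<z1)]
    if len(q)>5:
        s=least_squares(lambda p:np.hypot(q[:,0]-p[0],q[:,1]-p[1])-r,c,loss='soft_l1',f_scale=.001); print(z0,len(q),(s.x-c).round(4))
print('lowest',np.percentile(P[(np.hypot(*(P[:,:2]-c).T)<.015)&(P[:,2]>.045)][:,2],[1,5]))
E
```

```text
3.525 [0.4569 0.1544 0.1591] [ 0.47  0.49 -2.34] [-0.009  0.001 -0.052] 0.022006489067653914
0.085 42 [-0.0033  0.0013]
0.1 50 [-0.0036  0.0007]
0.115 46 [-0.0036  0.0012]
0.085 138 [-0.0036  0.001 ]
lowest [0.08592962 0.09065685]
```

View pics/wrist2.png

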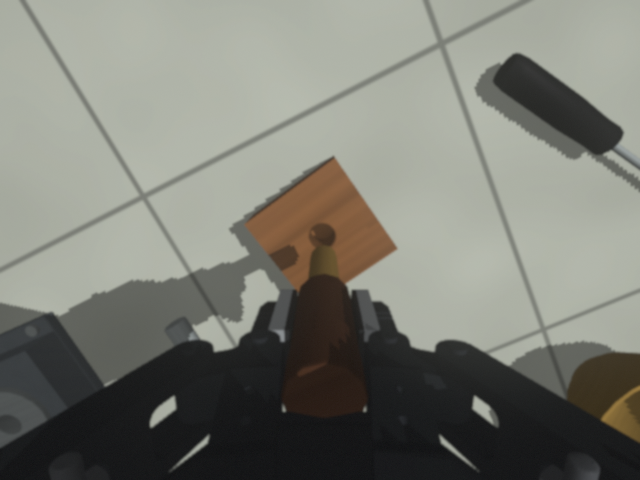

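View pics/side2.png

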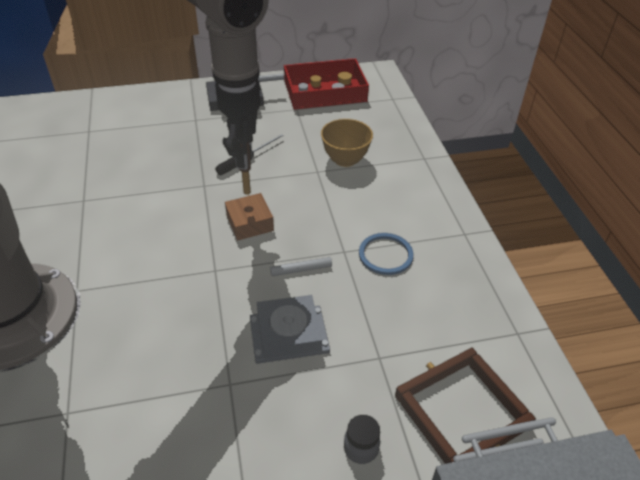

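Pin is held vertical; the nose is about 73 mm below the TCP. The side picture shows the empty hole in the rest at (248,211). Moving over the cup.

```bash
python3 -c "
from h import *
print(shift([.486,-.144,.1591]), R.from_matrix(rot()).as_quat(), rot().round(4).tolist())"
```

```text
[  -2.6 -254.8  157. ] [ 0.15752396  0.68923923 -0.15709618  0.68953337] [[0.0005, 0.4338, 0.901], [0.0005, 0.901, -0.4338], [-1.0, 0.0007, 0.0003]]
```

Emit:
{"name": "carry_out", "arguments": {
  "targets": [
    {"xyz": [0,-45,27.5],"turn": [0,0,0],"claw": 0},
    {"xyz": [0,-97,60],"turn": [0,0,0],"claw": 0},
    {"xyz": [0,-149,92],"turn": [0,0,0],"claw": 0},
    {"xyz": [0,-201,124],"turn": [0,0,0],"claw": 0},
    {"xyz": [0,-237,146],"turn": [0,0,0],"claw": 0}
  ]
}}

```text
t: 4.25
ee_pos: [0.4828, -0.1261, 0.1553]
tcp_rot: [0.689, 0.158, 0.69, -0.159]
ft_force: [0.3, 0.7, -2.2]
gripper_width: 0.0218
```

Emit:
{"name": "carry_out", "arguments": {
  "targets": [
    {"xyz": [0,-17.8,11],"turn": [0,0,0],"claw": 0},
    {"xyz": [0,-17.8,11],"turn": [0,0,0],"claw": 0},
    {"xyz": [0,-17.8,11],"turn": [0,0,0],"claw": 0}
  ]
}}

```text
t: 4.62
ee_pos: [0.4856, -0.1427, 0.1555]
tcp_rot: [0.689, 0.157, 0.69, -0.157]
ft_force: [-0.3, -0.0, -1.4]
gripper_width: 0.0222
```

```bash
cat > nose.py <<'E'
from h import *
import sys
from scipy.optimize import least_squares
def nosefit(c='side',fn=None,save=None):
    im,d,p=snap(c,fn); P=cloud(d,p).reshape(-1,3)[d.ravel()>0]
    o=get_obs(); c0=o['ee_pos'][:2]; zt=o['ee_pos'][2]
    q=P[(np.hypot(*(P[:,:2]-c0).T)<.02)&(P[:,2]>zt-.071)&(P[:,2]<zt-.025)]
    s=least_squares(lambda p:np.hypot(q[:,0]-p[0],q[:,1]-p[1])-.008,c0,loss='soft_l1',f_scale=.001)
    return s.x,len(q),o,im,d,p
E
python3 - <<'E'
from nose import *
for c in ['side','scene']:
    x,n,o,im,d,p=nosefit(c,c+'3.png'); print(c,x.round(4),n,o['ee_pos'].round(4),(x-o['ee_pos'][:2]).round(4))
im,d,p=snap('wrist','wrist3.png'); np.savez('wrist3.npz',d=d,im=im,E=p['extrinsics'],k=[p['fx'],p['fy'],p['cx'],p['cy']])
print(proj([.4845,-.143,.048],p),o['t'],o['ft_force'])
E
```

```text
side [ 0.483  -0.1414] 173 [ 0.4858 -0.1424  0.1557] [-0.0027  0.001 ]
scene [ 0.4855 -0.1407] 108 [ 0.4859 -0.1424  0.1558] [-0.0005  0.0017]
(np.float64(322.65135306502395), np.float64(240.59101400310297)) 4.725 [-0.27172398  0.23062632 -1.94630861]
```

View pics/wrist3.png

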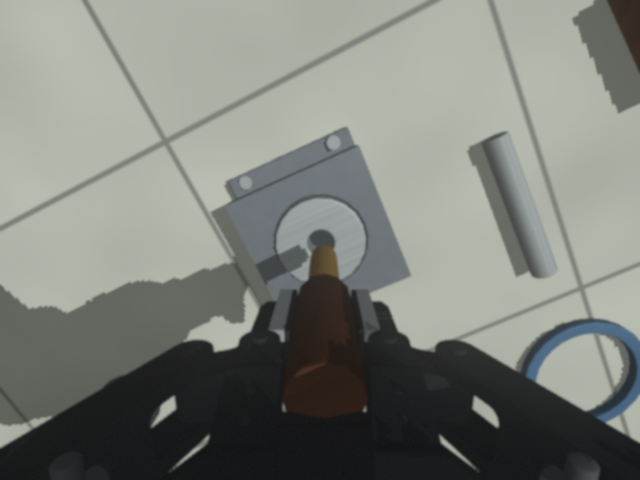

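Wrist view: cup hole at (321,240), matching the predicted (322.6,240.6); the nose is just above the centre line. Both fixed cameras agree that the nose needs another 2 mm in −y to be over the axis. The −tool-y side is slightly high, so I tap there first.

Emit:
{"name": "carry_out", "arguments": {
  "targets": [
    {"xyz": [5,-21.7,1],"turn": [0,0,0],"claw": 0},
    {"xyz": [25,-21.7,1],"turn": [0,0,0],"claw": 0},
    {"xyz": [31,-21.7,1],"turn": [0,0,0],"claw": 0},
    {"xyz": [33.5,-21.7,1],"turn": [0,0,0],"claw": 0},
    {"xyz": [35,-21.7,1],"turn": [0,0,0],"claw": 0}
  ],
  "grip_force": 120
}}

```text
t: 5.4
ee_pos: [0.4781, -0.1636, 0.1216]
tcp_rot: [0.69, 0.157, 0.689, -0.157]
ft_force: [-0.2, -0.4, -2.2]
gripper_width: 0.0218
```

Emit:
{"name": "carry_out", "arguments": {
  "targets": [
    {"xyz": [1,0,0],"turn": [0,0,0],"claw": 0},
    {"xyz": [2,0,0],"turn": [0,0,0],"claw": 0},
    {"xyz": [3,0,0],"turn": [0,0,0],"claw": 0}
  ]
}}

```text
t: 5.78
ee_pos: [0.4782, -0.1645, 0.1191]
tcp_rot: [0.69, 0.157, 0.689, -0.157]
ft_force: [-1.8, -0.9, 4.7]
gripper_width: 0.0215
```

Emit:
{"name": "carry_out", "arguments": {
  "targets": [
    {"xyz": [1,0,0],"turn": [0,0,0],"claw": 0},
    {"xyz": [1.5,0,0],"turn": [0,0,0],"claw": 0}
  ]
}}

```text
t: 6.02
ee_pos: [0.4781, -0.1648, 0.1175]
tcp_rot: [0.69, 0.157, 0.689, -0.158]
ft_force: [-1.2, -1.9, 4.7]
gripper_width: 0.0214
```

```bash
python3 - <<'E'
from nose import *
im,d,p=snap('wrist','wrist4.png'); o=get_obs(); print(o['t'],o['ee_pos'].round(4),o['ft_force'].round(1))
P=cloud(d,p).reshape(-1,3)
np.savez('wrist4.npz',d=d,im=im,E=p['extrinsics'],k=[p['fx'],p['fy'],p['cx'],p['cy']])
E
```

```text
6.075 [ 0.4781 -0.1647  0.1175] [-1.  -1.9  4.3]
```

View pics/wrist4.png

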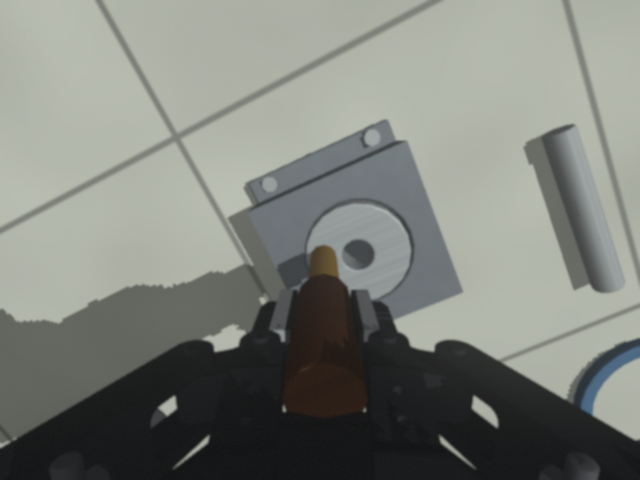

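```bash
cat > cup.py <<'E'
from h import *
C=np.array([.4844,-.143])
def cupfit(d,p,verbose=True):
    P=cloud(d,p).reshape(-1,3); P=P[d.ravel()>0]
    r=np.hypot(*(P[:,:2]-C).T)
    Rz=np.array([[.434,.901],[.901,-.434]])  # world-> tool (y,z)
    def plane(q):
        q=q.copy()
        for _ in range(6):
            uv=(q[:,:2]-C)@Rz.T; A=np.c_[uv,np.ones(len(q))]
            s=np.linalg.lstsq(A,q[:,2],rcond=None)[0]; e=q[:,2]-A@s
            k=abs(e)<max(.0012,2*np.median(abs(e))); 
            if k.all(): break
            q=q[k]
        return s,len(q),np.std(e)
    # block face
    k=(r>.037)&(r<.047)&(P[:,2]>.04)&(P[:,2]<.048); b=plane(P[k])
    k=(r>.0115)&(r<.0295)&(P[:,2]>.028)&(P[:,2]<.054); c=plane(P[k])
    dz=.044-b[0][2]
    tip=c[0][:2]-b[0][:2]
    print('block',b[0].round(4),b[1],'cup',c[0].round(4),c[1],round(c[2],4),'| top z rel',round(c[0][2]+dz,4),'tilt y,z (tool)',tip.round(4),'abs',c[0][:2].round(4))
    return c,b
if __name__=='__main__':
    import sys
    if len(sys.argv)>1:
        z=np.load(sys.argv[1]); k=z['k']; cupfit(z['d'],dict(fx=k[0],fy=k[1],cx=k[2],cy=k[3],extrinsics=z['E']))
    else:
        for c in ['wrist','side']:
            im,d,p=snap(c); print(c,end=' '); cupfit(d,p)
        o=get_obs(); print(o['t'],o['ee_pos'].round(4),o['ft_force'].round(1))
E
for f in scene0 side0 wrist3 wrist4; do echo $f; python3 cup.py $f.npz; done
```

```text
scene0
block [0.0018 0.0014 0.0436] 166 cup [-0.0209 -0.0006  0.0471] 140 0.0006 | top z rel 0.0475 tilt y,z (tool) [-0.0227 -0.002 ] abs [-0.0209 -0.0006]
side0
block [-0.0014 -0.0017  0.0438] 414 cup [-0.0171 -0.0218  0.0471] 355 0.0006 | top z rel 0.0473 tilt y,z (tool) [-0.0157 -0.0201] abs [-0.0171 -0.0218]
wrist3
block [-0.0009 -0.0003  0.0431] 4119 cup [-0.0267 -0.012   0.0465] 3463 0.0005 | top z rel 0.0474 tilt y,z (tool) [-0.0259 -0.0117] abs [-0.0267 -0.012 ]
wrist4
block [-0.0001 -0.0005  0.0431] 5171 cup [ 0.044  -0.0434  0.045 ] 4342 0.0005 | top z rel 0.0459 tilt y,z (tool) [ 0.0441 -0.0429] abs [ 0.044  -0.0434]
```

```bash
cat > ov.py <<'E'
from h import *
import sys
z=np.load(sys.argv[1]); k=z['k']; p=dict(fx=k[0],fy=k[1],cx=k[2],cy=k[3],extrinsics=z['E']); im=z['im'].copy(); d=z['d']
tcp=np.array(eval(sys.argv[2])); 
P=cloud(d,p)
# cup region centroid: fit outer circle of cup via gray threshold
def ray(u,v,zz):
    E=p['extrinsics']; dr=E[:3,:3].T@np.array([(u-k[2])/k[0],(v-k[3])/k[1],1]); o=-E[:3,:3].T@E[:3,3]; return o+dr*(zz-o[2])/dr[2]
big=cv2.resize(cv2.cvtColor(im,cv2.COLOR_RGB2BGR)[180:330,240:480],None,fx=3,fy=3,interpolation=cv2.INTER_CUBIC)
def circ(c,r,zz,col):
    pts=[proj([c[0]+r*np.cos(a),c[1]+r*np.sin(a),zz],p) for a in np.linspace(0,6.28,60)]
    cv2.polylines(big,[np.int32([[(u-240+.5)*3,(v-180+.5)*3] for u,v in pts])],True,col,1)
h=float(sys.argv[3]); C=np.array([.4844,-.143]) if len(sys.argv)<6 else np.array(eval(sys.argv[5]))
circ(C,.0095,h,(0,0,255)); circ(C,.032,h,(0,0,255)); circ(C,.033,.044,(0,255,0))
n=tcp[:2]+np.array([-.0016,.0013]); circ(n,.008,tcp[2]-.0727,(255,0,0)); circ(n,.008,tcp[2]-.0127,(255,0,0))
cv2.imwrite('pics/'+sys.argv[4],big)
E
python3 ov.py wrist4.npz "[.4781,-.1647,.1175]" .0455 ov4.png
```

```text
(no output)
```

View pics/ov4.png

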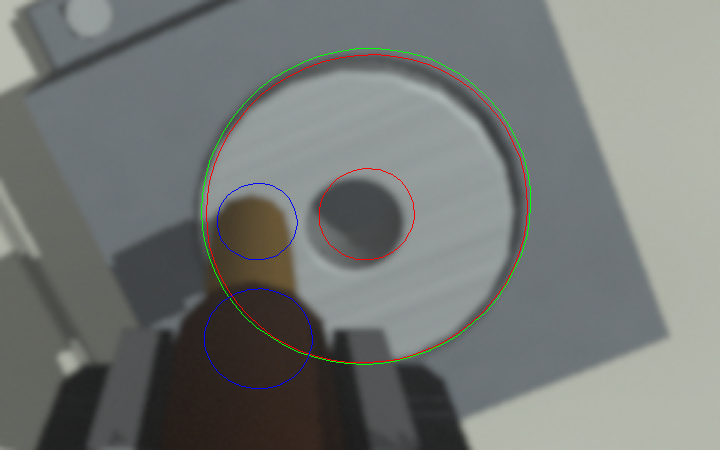

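The overlay shows the nose on the rim at about (−21,+2.5) mm (tool y,z) from the hole. The cup now tips 0.06 rad, low on that side, and has sunk 1.5 mm. Next I tap the opposite, high side at (+14,−14).

Emit:
{"name": "carry_out", "arguments": {
  "targets": [
    {"xyz": [-8,0,0],"turn": [0,0,0],"claw": 0},
    {"xyz": [-8,34.7,-15.6],"turn": [0,0,0],"claw": 0},
    {"xyz": [-4.5,34.7,-15.6],"turn": [0,0,0],"claw": 0},
    {"xyz": [-2,34.7,-15.6],"turn": [0,0,0],"claw": 0},
    {"xyz": [0,34.7,-15.6],"turn": [0,0,0],"claw": 0}
  ]
}}

```text
t: 6.7
ee_pos: [0.4792, -0.1254, 0.1174]
tcp_rot: [0.689, 0.158, 0.689, -0.157]
ft_force: [-1.0, 5.0, 7.6]
gripper_width: 0.0217
```

Emit:
{"name": "carry_out", "arguments": {
  "targets": [
    {"xyz": [1,0,0],"turn": [0,0,0],"claw": 0},
    {"xyz": [1.5,0,0],"turn": [0,0,0],"claw": 0}
  ]
}}

```text
t: 6.95
ee_pos: [0.4791, -0.1256, 0.1158]
tcp_rot: [0.689, 0.158, 0.689, -0.157]
ft_force: [-0.7, 4.8, 5.7]
gripper_width: 0.0217
```

```bash
cat > look.py <<'E'
from cup import *
import sys
im,d,p=snap('wrist'); cupfit(d,p); o=get_obs(); print(o['t'],o['ee_pos'].round(4),o['ft_force'].round(1),'cmdrel', ( (o['ee_pos'][:2]-[.486,-.1444])@np.array([[.434,.901],[.901,-.434]])*1000).round(1))
np.savez(sys.argv[1]+'.npz',d=d,im=im,E=p['extrinsics'],k=[p['fx'],p['fy'],p['cx'],p['cy']])
E
python3 look.py wrist5
```

```text
block [-0.0006 -0.0001  0.0431] 4396 cup [-0.0126 -0.0261  0.0421] 2585 0.0005 | top z rel 0.043 tilt y,z (tool) [-0.012 -0.026] abs [-0.0126 -0.0261]
7.0 [ 0.479  -0.1257  0.1158] [-1.2  3.4  5.3] cmdrel [ 13.9 -14.4]
```

Emit:
{"name": "carry_out", "arguments": {
  "targets": [
    {"xyz": [-6,0,0],"turn": [0,0,0],"claw": 0},
    {"xyz": [-5,-28,0],"turn": [0,0,0],"claw": 0},
    {"xyz": [-2,-28,0],"turn": [0,0,0],"claw": 0},
    {"xyz": [0,-28,0],"turn": [0,0,0],"claw": 0},
    {"xyz": [1.5,-28,0],"turn": [0,0,0],"claw": 0}
  ]
}}

```text
t: 7.62
ee_pos: [0.4661, -0.1521, 0.1141]
tcp_rot: [0.689, 0.157, 0.69, -0.158]
ft_force: [-4.2, -3.3, 7.5]
gripper_width: 0.0215
```

Emit:
{"name": "carry_out", "arguments": {
  "targets": [
    {"xyz": [1,0,0],"turn": [0,0,0],"claw": 0},
    {"xyz": [1,0,0],"turn": [0,0,0],"claw": 0}
  ]
}}

```text
t: 7.88
ee_pos: [0.4663, -0.1517, 0.113]
tcp_rot: [0.689, 0.157, 0.69, -0.158]
ft_force: [-2.2, -3.1, 4.0]
gripper_width: 0.0214
```

```bash
python3 look.py wrist6; python3 ov.py wrist6.npz "get_obs()['ee_pos']" .0425 ov6.png
```

```text
block [-0.0009 -0.0002  0.0431] 4522 cup [-0.017   0.0261  0.0401] 2427 0.0005 | top z rel 0.0409 tilt y,z (tool) [-0.0161  0.0263] abs [-0.017   0.0261]
7.925 [ 0.4664 -0.1516  0.113 ] [-1.8 -1.7  5. ] cmdrel [-15.  -14.5]
```

View pics/ov6.png

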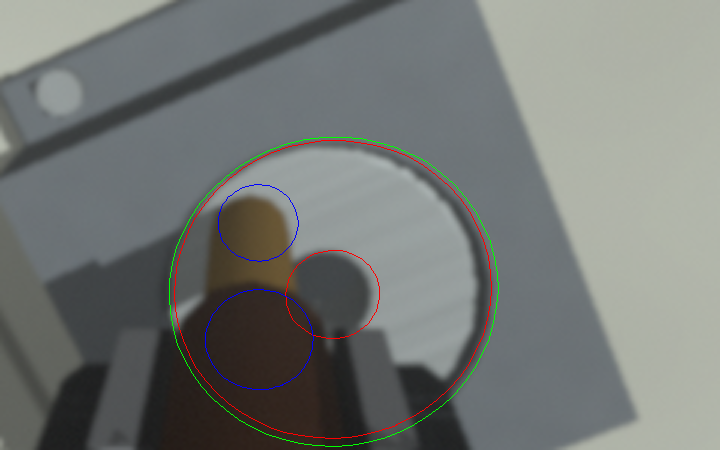

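```bash
python3 - <<'E'
s=open('cup.py').read()
s=s.replace("def cupfit(d,p,verbose=True):","def cupfit(d,p,tcp=None):").replace("r=np.hypot(*(P[:,:2]-C).T)","""
    if tcp is not None:
        n=tcp[:2]+np.array([-.0005,.0005]); P=P[np.hypot(*(P[:,:2]-n).T)>.0135]
    r=np.hypot(*(P[:,:2]-C).T)""",1)
open('cup.py','w').write(s)
s=open('look.py').read().replace("cupfit(d,p); o=get_obs()","o=get_obs(); cupfit(d,p,o['ee_pos'])")
open('look.py','w').write(s)
from cup import *
for f,t in [('wrist3',[.4858,-.1424]),('wrist4',[.4781,-.1647]),('wrist5',[.479,-.1257]),('wrist6',[.4664,-.1516])]:
    z=np.load(f+'.npz'); k=z['k']; cupfit(z['d'],dict(fx=k[0],fy=k[1],cx=k[2],cy=k[3],extrinsics=z['E']),np.array(t))
E
python3 - <<'E'
from cup import *
o=get_obs()
for c in ['side','scene']:
    im,d,p=snap(c,c+'6.png'); print(c); cupfit(d,p,o['ee_pos'])
E
```

```text
block [-0.0009 -0.0003  0.0431] 4119 cup [-0.0279 -0.0104  0.0465] 3288 0.0005 | top z rel 0.0474 tilt y,z (tool) [-0.027  -0.0101] abs [-0.0279 -0.0104]
block [-0.0001 -0.0005  0.0431] 5171 cup [ 0.0485 -0.0434  0.0449] 3908 0.0005 | top z rel 0.0458 tilt y,z (tool) [ 0.0485 -0.0429] abs [ 0.0485 -0.0434]
block [-0.0006 -0.0001  0.0431] 4396 cup [-0.0216 -0.0274  0.0419] 2083 0.0005 | top z rel 0.0428 tilt y,z (tool) [-0.021  -0.0273] abs [-0.0216 -0.0274]
block [-0.0009 -0.0002  0.0431] 4522 cup [0.0007 0.0218 0.0397] 2308 0.0005 | top z rel 0.0406 tilt y,z (tool) [0.0016 0.022 ] abs [0.0007 0.0218]
side
block [0.0003 0.0008 0.0438] 358 cup [-0.0061  0.0212  0.0404] 212 0.0006 | top z rel 0.0406 tilt y,z (tool) [-0.0064  0.0204] abs [-0.0061  0.0212]
scene
block [-0.0034  0.0053  0.0435] 151 cup [-0.0031  0.0094  0.0403] 123 0.0006 | top z rel 0.0408 tilt y,z (tool) [0.0002 0.004 ] abs [-0.0031  0.0094]
```

Emit:
{"name": "carry_out", "arguments": {
  "targets": [
    {"xyz": [-6,0,0],"turn": [0,0,0],"claw": 0},
    {"xyz": [-5,14.2,33.6],"turn": [0,0,0],"claw": 0},
    {"xyz": [-2,14.2,33.6],"turn": [0,0,0],"claw": 0},
    {"xyz": [0,14.2,33.6],"turn": [0,0,0],"claw": 0},
    {"xyz": [1.5,14.2,33.6],"turn": [0,0,0],"claw": 0}
  ]
}}

```text
t: 8.65
ee_pos: [0.5042, -0.1523, 0.1122]
tcp_rot: [0.69, 0.158, 0.688, -0.157]
ft_force: [2.1, 1.3, 6.9]
gripper_width: 0.0216
```

Emit:
{"name": "carry_out", "arguments": {
  "targets": [
    {"xyz": [1,0,0],"turn": [0,0,0],"claw": 0},
    {"xyz": [1,0,0],"turn": [0,0,0],"claw": 0}
  ]
}}

```text
t: 8.9
ee_pos: [0.5042, -0.1524, 0.1113]
tcp_rot: [0.69, 0.158, 0.688, -0.157]
ft_force: [3.5, 2.7, 4.7]
gripper_width: 0.0219
```

```bash
python3 look.py wrist7; python3 ov.py wrist7.npz "get_obs()['ee_pos']" .0395 ov7.png
```

```text
block [-0.0015 -0.0005  0.0431] 6607 cup [-0.0108 -0.0213  0.0381] 4951 0.0005 | top z rel 0.039 tilt y,z (tool) [-0.0093 -0.0208] abs [-0.0108 -0.0213]
8.95 [ 0.5042 -0.1524  0.1112] [4.6 2.5 4.5] cmdrel [ 0.7 19.8]
```

View pics/ov7.png

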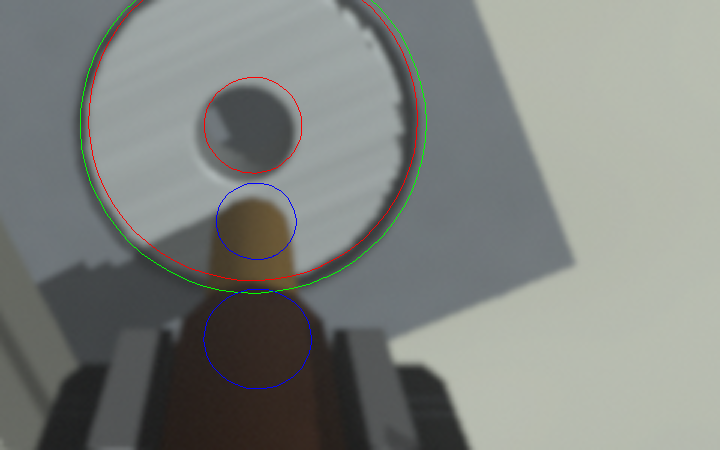

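Emit:
{"name": "carry_out", "arguments": {
  "targets": [
    {"xyz": [-6,0,0],"turn": [0,0,0],"claw": 0},
    {"xyz": [-5,-8,-38],"turn": [0,0,0],"claw": 0},
    {"xyz": [-3,-8,-38],"turn": [0,0,0],"claw": 0},
    {"xyz": [-1,-8,-38],"turn": [0,0,0],"claw": 0},
    {"xyz": [0.5,-8,-38],"turn": [0,0,0],"claw": 0}
  ]
}}

```text
t: 9.57
ee_pos: [0.465, -0.1442, 0.1106]
tcp_rot: [0.688, 0.158, 0.69, -0.158]
ft_force: [-7.4, 0.6, 28.1]
gripper_width: 0.0219
```

Emit:
{"name": "carry_out", "arguments": {
  "targets": [
    {"xyz": [0.7,0,0],"turn": [0,0,0],"claw": 0},
    {"xyz": [0.7,0,0],"turn": [0,0,0],"claw": 0}
  ]
}}

```text
t: 9.82
ee_pos: [0.4651, -0.1443, 0.1106]
tcp_rot: [0.689, 0.158, 0.69, -0.157]
ft_force: [-9.6, 2.0, 25.6]
gripper_width: 0.0219
```

```bash
python3 look.py wrist8; python3 ov.py wrist8.npz "get_obs()['ee_pos']" .0385 ov8.png
```

```text
block [-0.0003 -0.0006  0.0431] 4362 cup [-0.0021  0.0027  0.0372] 1869 0.0005 | top z rel 0.0381 tilt y,z (tool) [-0.0018  0.0032] abs [-0.0021  0.0027]
9.875 [ 0.4652 -0.1443  0.1106] [-8.8  1.7 25.1] cmdrel [ -8.9 -18.8]
```

View pics/ov8.png

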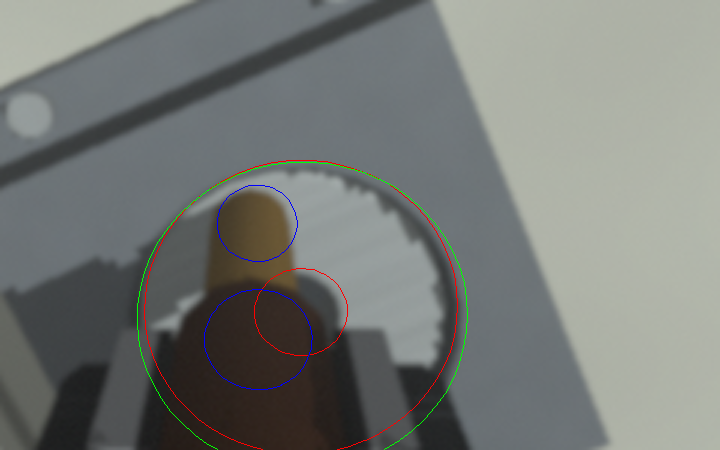

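Cup is at the floor (38.1 mm, 0.003 rad; force rose to 25 N). One more light push on the opposite side to confirm it is flat.

Emit:
{"name": "carry_out", "arguments": {
  "targets": [
    {"xyz": [-6,0,0],"turn": [0,0,0],"claw": 0},
    {"xyz": [-6,-2,35],"turn": [0,0,0],"claw": 0},
    {"xyz": [-4,-2,35],"turn": [0,0,0],"claw": 0},
    {"xyz": [-2,-2,35],"turn": [0,0,0],"claw": 0},
    {"xyz": [-0.5,-2,35],"turn": [0,0,0],"claw": 0}
  ]
}}

```text
t: 10.5
ee_pos: [0.4963, -0.161, 0.1106]
tcp_rot: [0.69, 0.157, 0.689, -0.157]
ft_force: [-3.9, -0.3, 20.8]
gripper_width: 0.0216
```

Emit:
{"name": "carry_out", "arguments": {
  "targets": [
    {"xyz": [0,0,0],"turn": [0,0,0],"claw": 0}
  ]
}}

```text
t: 10.62
ee_pos: [0.4961, -0.1609, 0.1107]
tcp_rot: [0.69, 0.158, 0.689, -0.157]
ft_force: [-3.2, 0.4, 11.2]
gripper_width: 0.0213
```

```bash
python3 look.py wrist9
```

```text
block [-0.0011 -0.0005  0.0431] 6269 cup [-0.001   0.0009  0.0372] 4876 0.0005 | top z rel 0.038 tilt y,z (tool) [0.0001 0.0014] abs [-0.001   0.0009]
10.675 [ 0.4961 -0.161   0.1107] [-2.3 -0.1 10.3] cmdrel [-10.5  16.3]
```

Emit:
{"name": "carry_out", "arguments": {
  "targets": [
    {"xyz": [-10,0,0],"turn": [0,0,0],"claw": 0},
    {"xyz": [-16,10,-17],"turn": [0,0,0],"claw": 0},
    {"xyz": [-16,10,-17],"turn": [0,0,0],"claw": 0},
    {"xyz": [-16,10,-17],"turn": [0,0,0],"claw": 0}
  ]
}}

```text
t: 11.18
ee_pos: [0.4849, -0.1444, 0.1256]
tcp_rot: [0.689, 0.157, 0.689, -0.157]
ft_force: [-0.5, -0.6, -1.6]
gripper_width: 0.0218
```

```bash
python3 look.py wrist10; python3 ov.py wrist10.npz "get_obs()['ee_pos']" .038 ov10.png
python3 - <<'E'
from nose import *
for c in ['side','scene']:
    x,n,o,im,d,p=nosefit(c,c+'10.png'); print(c,x.round(4),n,(x-o['ee_pos'][:2]).round(4))
    print('block c in cam: side .4829,-.1435 scene .4859,-.1425'); np.savez(c+'10.npz',d=d,im=im,E=p['extrinsics'],k=[p['fx'],p['fy'],p['cx'],p['cy']])
E
```

```text
block [-0.0007  0.      0.0431] 4693 cup [-0.0022 -0.0001  0.0372] 3914 0.0005 | top z rel 0.0381 tilt y,z (tool) [-0.0014 -0.0001] abs [-0.0022 -0.0001]
11.225 [ 0.485  -0.1446  0.1255] [-0.4 -0.4 -2.8] cmdrel [-0.6 -0.8]
side [ 0.4826 -0.1433] 151 [-0.0025  0.0014]
block c in cam: side .4829,-.1435 scene .4859,-.1425
scene [ 0.485  -0.1431] 95 [0.     0.0016]
block c in cam: side .4829,-.1435 scene .4859,-.1425
```

View pics/ov10.png

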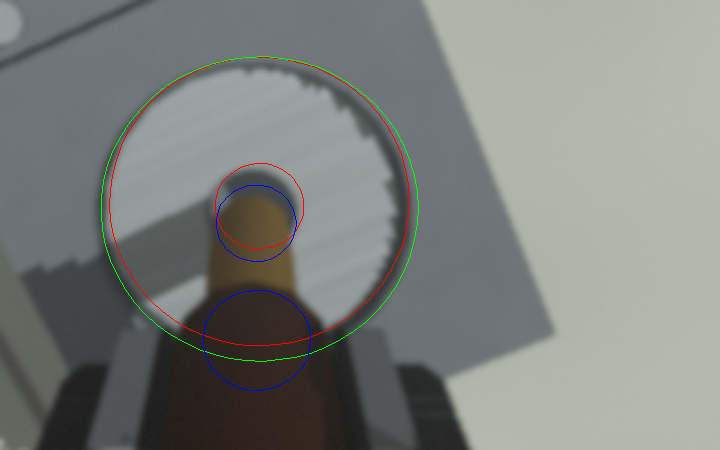

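Wrist view: the nose sits over the hole, about 0.5 mm off in both y and z; the side and scene cameras agree. Lowering carefully.

Emit:
{"name": "carry_out", "arguments": {
  "targets": [
    {"xyz": [8,0.5,0.5],"turn": [0,0,0],"claw": 0},
    {"xyz": [13,0.5,0.5],"turn": [0,0,0],"claw": 0},
    {"xyz": [16,0.5,0.5],"turn": [0,0,0],"claw": 0},
    {"xyz": [18,0.5,0.5],"turn": [0,0,0],"claw": 0},
    {"xyz": [19,0.5,0.5],"turn": [0,0,0],"claw": 0}
  ]
}}

```text
t: 11.95
ee_pos: [0.4856, -0.1441, 0.1065]
tcp_rot: [0.689, 0.157, 0.689, -0.157]
ft_force: [0.2, 0.3, -2.9]
gripper_width: 0.0215
```

No contact force with the nose at 34 mm, so it is in the hole. Continuing to the bottom.

Emit:
{"name": "carry_out", "arguments": {
  "targets": [
    {"xyz": [5,0,0],"turn": [0,0,0],"claw": 0},
    {"xyz": [10,0,0],"turn": [0,0,0],"claw": 0},
    {"xyz": [15,0,0],"turn": [0,0,0],"claw": 0},
    {"xyz": [19,0,0],"turn": [0,0,0],"claw": 0},
    {"xyz": [20.5,0,0],"turn": [0,0,0],"claw": 0}
  ]
}}

```text
t: 12.58
ee_pos: [0.4854, -0.144, 0.0857]
tcp_rot: [0.689, 0.157, 0.69, -0.157]
ft_force: [-0.2, -0.6, -2.1]
gripper_width: 0.0217
```

Emit:
{"name": "carry_out", "arguments": {
  "targets": [
    {"xyz": [1,0,0],"turn": [0,0,0],"claw": 0},
    {"xyz": [1.5,0,0],"turn": [0,0,0],"claw": 0}
  ]
}}

```text
t: 12.82
ee_pos: [0.4857, -0.1441, 0.0848]
tcp_rot: [0.689, 0.157, 0.689, -0.157]
ft_force: [-1.6, 0.1, 3.2]
gripper_width: 0.0217
```

Emit:
{"name": "carry_out", "arguments": {
  "targets": [
    {"xyz": [0,0,0],"turn": [0,0,0],"claw": 0},
    {"xyz": [0,0,0],"turn": [0,0,0],"claw": 0.4},
    {"xyz": [0,0,0],"turn": [0,0,0],"claw": 0.7},
    {"xyz": [0,0,0],"turn": [0,0,0],"claw": 1},
    {"xyz": [0,0,0],"turn": [0,0,0],"claw": 1}
  ],
  "grip_force": 40
}}

```text
t: 13.45
ee_pos: [0.4856, -0.1441, 0.0846]
tcp_rot: [0.689, 0.157, 0.689, -0.157]
ft_force: [0.9, 0.0, -0.2]
gripper_width: 0.0846
```

```bash
python3 - <<'E'
from h import *
o=get_obs(); print(o['t'],o['ee_pos'],o['ft_force'],o['gripper_width'])
snap('wrist','wrist11.png'); snap('side','side11.png')
E
```

```text
13.45 [ 0.48562704 -0.14405463  0.08460522] [ 0.94779436  0.04006279 -0.24298787] 0.08461573695477788
```

View pics/wrist11.png

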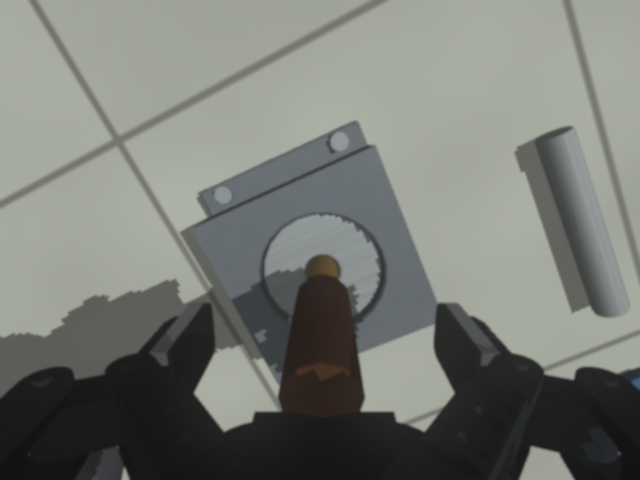

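Fingers are open on both sides, and the pin stands in the hole (nose entering the cup at (323,270)). Retreating straight up.

Emit:
{"name": "carry_out", "arguments": {
  "targets": [
    {"xyz": [-20,0,0],"turn": [0,0,0],"claw": 1},
    {"xyz": [-50,0,0],"turn": [0,0,0],"claw": 1},
    {"xyz": [-90,0,0],"turn": [0,0,0],"claw": 1},
    {"xyz": [-130,0,0],"turn": [0,0,0],"claw": 1},
    {"xyz": [-150,0,0],"turn": [0,0,0],"claw": 1}
  ]
}}

```text
t: 14.18
ee_pos: [0.4863, -0.1443, 0.2368]
tcp_rot: [0.69, 0.158, 0.688, -0.157]
ft_force: [0.5, 0.5, -0.4]
gripper_width: 0.0857
```

Emit:
{"name": "carry_out", "arguments": {
  "targets": [
    {"xyz": [0,0,40],"turn": [0,0,0],"claw": 1},
    {"xyz": [0,0,80],"turn": [0,0,0],"claw": 1},
    {"xyz": [0,0,80],"turn": [0,0,0],"claw": 1}
  ]
}}

```text
t: 14.55
ee_pos: [0.5593, -0.1797, 0.2343]
tcp_rot: [0.69, 0.157, 0.689, -0.158]
ft_force: [-0.9, 0.7, -0.3]
gripper_width: 0.0854
```

```bash
python3 - <<'E'
from cup import *
from scipy.optimize import least_squares
o=get_obs(); print(o['t'],o['ee_pos'].round(3),o['ft_force'].round(1))
for c in ['wrist','side','scene']:
    im,d,p=snap(c,c+'12.png'); P=cloud(d,p).reshape(-1,3)[d.ravel()>0]
    print(c); 
    try: cupfit(d,p,np.array([.4849,-.1435]))
    except Exception as e: print(e)
    for z0,z1 in [(.08,.105),(.11,.135)]:
        q=P[(np.hypot(*(P[:,:2]-C).T)<.03)&(P[:,2]>z0)&(P[:,2]<z1)]
        if len(q)>10:
            s=least_squares(lambda p:np.hypot(q[:,0]-p[0],q[:,1]-p[1])-.012,C,loss='soft_l1',f_scale=.001); print(' pin',z0,s.x.round(4),len(q))
    q=P[(np.hypot(*(P[:,:2]-C).T)<.02)&(P[:,2]>.1)&(P[:,2]<.16)]; print(' top',np.percentile(q[:,2],[90,98]).round(4) if len(q) else None)
E
```

```text
14.55 [ 0.559 -0.18   0.234] [-0.9  0.7 -0.3]
wrist
block [-0.001   0.      0.0432] 3425 cup [-0.0008  0.0012  0.0371] 2202 0.0006 | top z rel 0.038 tilt y,z (tool) [0.0003 0.0012] abs [-0.0008  0.0012]
 top [0.1419 0.1425]
side
block [0.0059 0.0027 0.0437] 386 cup [ 0.0083 -0.0085  0.0378] 268 0.0007 | top z rel 0.0381 tilt y,z (tool) [ 0.0023 -0.0112] abs [ 0.0083 -0.0085]
 pin 0.08 [ 0.4832 -0.1429] 138
 pin 0.11 [ 0.4831 -0.1428] 132
 top [0.1428 0.1443]
scene
block [-0.0021  0.0027  0.0436] 151 cup [-0.0072  0.014   0.0377] 112 0.0006 | top z rel 0.0381 tilt y,z (tool) [-0.0051  0.0112] abs [-0.0072  0.014 ]
 pin 0.08 [ 0.4856 -0.1424] 84
 pin 0.11 [ 0.4852 -0.143 ] 83
 top [0.142  0.1429]
```

View pics/side12.png

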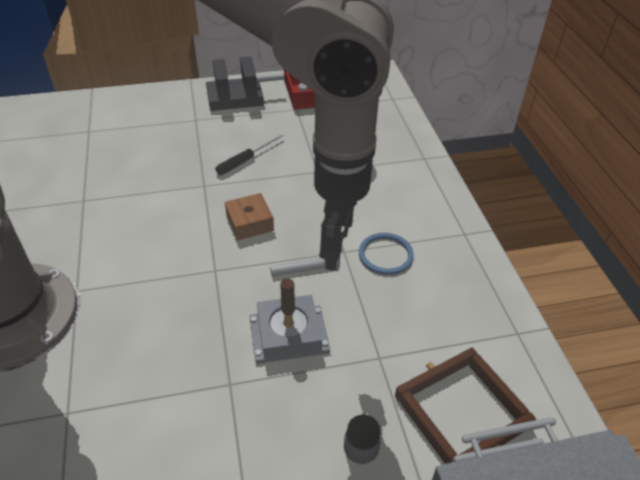

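View pics/wrist12.png

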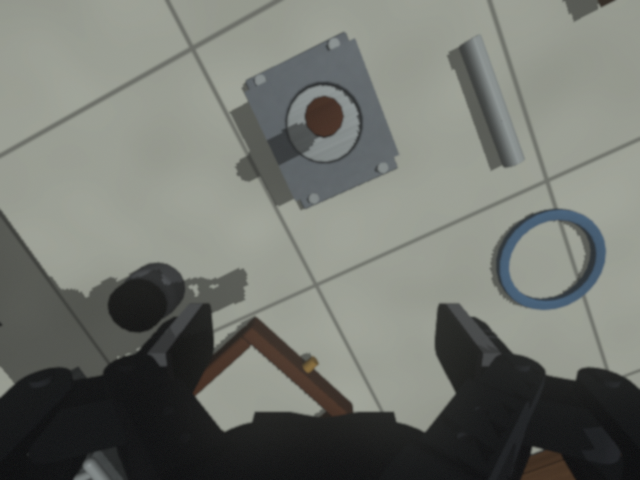

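The pin stands upright in the cup at (288,300) in the side view. Its top measures 142 mm, so the nose is on the floor at 12 mm. The cup top is at 38.0 mm and level, the gripper is clear, and the bystanders are unmoved.

```bash
python3 -c "
from h import *
print(get_obs()['ft_force'].round(1)); print(arm.finish_job())"
```

```text
[ 0.7  0.4 -1.1]
the job is handed in; nothing more can be done
None
```

The job is done and handed in, with the clock at about 14.7 s of the 51 s allowed. I tapped the cup home with the brass nose in five pushes from alternating sides of its rim. A sixth light push on the opposite side confirmed that it sits flat. Then I stood the pin nose down in the cup's hole, let go of it and moved the gripper clear.

**Cup:** The wrist camera puts its top at 38.0 mm with about 0.001 rad of lean. The side and scene cameras give 38.1 mm with about 0.011 rad; they see the cup with far fewer pixels, so I trust the wrist reading more. The largest lean I measured between pushes was about 0.065 rad, under the 0.12 rad limit.

**Pin:** Its top measures about 142 mm (wrist and scene; 143–144 mm in the side view), which puts the nose on the bore floor at 12 mm. It stands upright.

**Forces and surroundings:** The highest wrist force in the move reports was about 29 N, when the cup reached the floor. In the last pictures the fingers are clear of everything and the bystanders in view look unmoved. The compass bowl was hidden behind the arm in the side view, and I did not view the last scene picture.

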